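Pin the turntable foot and hold the spread snap ring at the spindle groove

ROBOT

A 6-joint arm with a two-finger parallel gripper is mounted at the origin on a cart in front of the work surface, level with it; the furniture and walls round the work are solid. World frame = base frame: x ahead of the robot, y to its left, z up, the work surface at z = 0. Lengths are in mm, angles in rad, forces in N, time in s.
With the tool pointing down it reaches from about 275 to 725 mm from the base axis. Payload 15.9 kg.
Tool frame: the origin (TCP) lies on the mounting face of the last link; the fingertips stand 173 mm ahead of it and the grasp point (between the pads) lies 155 mm ahead of it (r.grasp_offset is the distance from the TCP to the grasp point, in mm); z points along the fingers, y is the line along which they close (so a half turn about z gives the same grasp; the last joint's range is limited). The gripper opens to 85 mm and grips with 20 to 120 N. Pads are 22 mm wide; open, the fingers measure 114 mm over their backs; the gripper's body (76 mm by 85 mm) begins 54 mm behind the grasp point. The pads swing forward as they close: fully open they stand 13 mm farther back than shut.
Start: joints at [-1.212, 0.213, -0.034, 1.323, 0, 1.571], TCP at [175.569, -468.147, 404.706] pointing down, gripper open.
Joint ranges: [-2.98, 2.98], [-0.74, 1.72], [-1.14, 1.35], [-2.1, 2.04], [-1.57, 1.44], [-3.14, 3.14]. Speed limits (rad/s): [1.89, 1.89, 2.39, 2.57, 3.14, 3.14].

INTERFACE

Orientations are given as a unit quaternion [x, y, z, w].
In Python, from cell import r, viewer gives the robot as it stands. The module is installed in compiled form; this text tells all that it offers. Calls block until the motion is done:
- r.move_to(position, orientation): joint-space move of the TCP to a pose.
- r.movel(position, rotation=None, v=150): straight line of the TCP; rotation=None keeps the orientation; v is the mean speed in mm/s.
- r.move_j(angles): joint-space move.
- r.open_jaws() and r.gripper_close(effort=None): open the fingers fully, or close them until they stop; effort is the grip in N (None keeps the last).
- r.wait(seconds).
- r.ik(position, orientation): joint angles nearest the present ones, or None.
- viewer.snapshot(name): name is "scene" or "side" or "wrist"; returns the picture (420x560x3 uint8, red, green, blue); there is no depth.
- viewer.camera_params(name): a dict with "K" (3x3 intrinsics, pixels), "xyz" and "attitude" of the camera in the world. Camera axes: x right, y down, z forward; pixel columns grow to the right and rows downward; lengths in mm; the calibration is good to about 2 mm. A picture is of the moment at which its call begins: read the wrist's pose just before it. camera_params takes no time and is no camera call; for the wrist camera it gives the pose at the moment of the call.
A pose or a line that the arm cannot do raises r.MotionError and nothing moves.
- r.job_done(): hands the job in; it is judged then, once.
Trained networks look in the newest picture that a camera, given by its name, has taken for a name from the list of things; names that differ only in an ending like _2 or _b are one class to them, and where a whole thing is asked for, a point or a joint stands for the part that bears it (a point fixed in the world has none). Each returns a list of dicts, best first, with "confidence" (0 to 1); they miss things now and then, are a little off and sometimes report something else, mostly with a low value. They report only what shows in the picture. A call takes as long as a camera call. They do not tell look-alikes from the thing itself.
- viewer.find_in(query, camera): "at" ([row, column] in pixels, amid what is visible of it).
- viewer.trace(query, camera): "mask" (420x560 bool, what is visible of it) and "at" ([row, column] in pixels, amid what is visible of it).
Readings, each from a call of its own:
- r.current_t(): time.
- r.current_qpos(): joint angles.
- r.current_dq(): joint speeds.
- r.current_effort(): joint torques, N m.
- r.current_eef_pos(): TCP position.
- r.current_eef_rot(): TCP orientation.
- r.current_contact_force(): force on the tool from outside, world axes, zero at the start.
- r.current_moment(): the same for the moment, N m.
- r.current_finger_gap(): finger opening in mm.
- r.current_finger_force(): force on a finger pad.
Only numpy, scipy, OpenCV 4.12 (cv2) and the standard library are available. Lean on these libraries where they do the work, as an engineer would, in place of code of your own. Each camera call takes 0.05 s, during which the arm holds its last target. There are 200 camera calls.

TASK

On the table stands the foot of a display turntable. Take the loose locking pin from its wooden block, put it down through the hole in the swivel plate into the base until its head sits on the plate, and let go of it; then pick up the snap ring pliers by the handles, squeeze them so that the ring in their jaws is spread wide, bring it over the top of the spindle and slide it down level with the groove. Finish while still holding it there, squeezed, level and round the spindle, with the pliers carried by the gripper alone and not resting on or pressing against the foot; the goods on the table stay where they are.

Things in the scene. Friction and masses are not known exactly. Their poses are not given: they have to be found in the camera images.
- foot: Turntable foot, fixed to the table: square wooden base 150x150x18 mm, an aluminium swivel plate on it (44 mm wide, 146 mm long along the foot's y, top 26 mm above the table) with a round hub (radius 22 mm, narrowing to 17 mm, top 48 mm above the table), and in the middle an upright steel spindle 20 mm in diameter. Origin: centre of the underside, at table height; z up.
- groove (a point): Centre of the groove in the spindle, on its axis, 60 mm above the table: a band 8 mm high and 16.4 mm in diameter in the 20 mm spindle, 8 mm above the hub's flat top.
- spindle_top (a point): Centre of the spindle's top face, 96 mm above the table.
- pin_hole (a point): Mouth of the swivel plate's only hole (11 mm wide, lightly chamfered), in its top face 26 mm above the table, 58 mm from the spindle's axis along the foot's +y. It goes down through the 8 mm plate; the 18 mm base has the same hole under it, in line at the start. The plate swivels stiffly about the spindle (about 0.1 N m).
- pin: Loose steel locking pin, about 50 g: knurled round head 16 mm wide and 18 mm high, under it a shank 8 mm wide and 24 mm long with a tapered foot. Origin: centre of the head's underside; z up. It starts upright in its block, head from 30 to 48 mm above the table. Seated in the foot its origin is 26 mm above the table.
- pin_block: Wooden block 60x60x30 mm, fixed to the table, with a hole in its top in which the pin stands. Origin: centre of its underside.
- pliers: Steel snap ring pliers, about 190 g, 190 mm long, lying level on their rest, jaws away from the robot. Origin: on the pivot, at half thickness, 31 mm above the table at the start; x along the pliers to the jaws, y to the left handle, z up. Squeezing the handles spreads the jaws; springs push back. Jaws 8 mm high, at most 60 mm wide over all.
- ring_centre (a point): Centre of the snap ring in the jaws, 70 mm ahead of the pivot (120 mm ahead of handle_grip), at half thickness. The ring is 4 mm round wire in two halves, one fixed in each jaw, in the plane of the pliers. Slack, its inner diameter is 18 mm, less than the spindle; fully spread each half has moved 7 mm outward, with 2 to 3 mm free all round the spindle.
- handle_grip (a point): Midway between the two rubber handles (each 10 mm thick, 14 mm high, x = -25 to -107 mm), 50 mm behind the pivot: grip here from above, across the handles. Width over the handles here: 44 mm slack, 34 mm and parallel when fully squeezed to the stop, which takes about 9 N a side. Free for the fingers down to 6 mm above the table.
- jaw_left (a joint): Spread of the left jaw in rad: 0 slack, 0.1 fully squeezed and spread. The right jaw moves alike.
- pliers_rest: Wooden rest, fixed to the table, 24 mm high over all: a 6 mm board 125x50 mm from x = -105 to +20 mm with a 26 mm square block under the pliers' pivot and a 70 mm wide cross block under the handle ends (x = -102 to -88 mm). Origin: on the table under the pivot; x towards the jaws.
- salt_jar: Jar of bath salt with a cork, 53x51x74 mm, a bystander at the back left. Origin: centre of its underside. To its right a fixed white display riser, 139 mm high with goods on it up to 205 mm, fills the back of the table beyond x = 0.74 m, from y = -0.27 to +0.16 m: keep clear of it.
- card_stack: Banded stack of gift cards, 63x85x19 mm, a bystander. Origin: centre of its underside.
- candle_tin_a: Round candle tin, 65 mm wide, 35 mm high, on the right, a bystander. Origin: centre of its underside.
- candle_tin_b: Round candle tin, 65 mm wide, 35 mm high, on the left, a bystander. Origin: centre of its underside.
- ribbon_spool: Ribbon spool lying flat, 68 mm wide, 15 mm high, between the robot and the foot, a bystander. Origin: centre of its underside.
Mind the look-alikes: they are no part of the job. There is more than one size of the pliers; the one meant has the size given above.

How it is judged (in metres and radians):
On the way, in this order (a step that is already met when the one before it is completed fails the run):
1. the pin is seated through the swivel plate into the base and released (horizontal distance between pin and pin_hole below 0.004 m and height (world z) of pin between 0.022 and 0.03 m and angle between pin's own z axis and vertical below 0.15 rad and contact force between the fingers and pin below 0.05 N), for 0.2 s.
2. the spread ring is held over the top of the spindle (horizontal distance between ring_centre and spindle_top below 0.012 m and height (world z) of ring_centre above 0.098 m and value of joint jaw_left above 0.065 rad and contact force between the fingers and pliers above 2 N), for 0.05 s.
At the end, for the whole second after the job is handed in: Pin seated (4 mm off axis, 4 mm above the plate at most, upright). Pliers held squeezed (jaw over 0.065 rad), level within 0.14 rad, still; ring centre within 6 mm of the spindle's axis and 5 mm of the groove's height; under 2 N on the foot, off the rest. Ends while holding (horizontal distance between pin and pin_hole below 0.004 m and height (world z) of pin between 0.022 and 0.03 m and angle between pin's own z axis and vertical below 0.15 rad and horizontal distance between ring_centre and groove below 0.006 m and z of ring_centre in the frame of groove between -0.005 and 0.005 m and value of joint jaw_left above 0.065 rad and angle between pliers's own z axis and vertical below 0.14 rad and contact force between the fingers and pliers above 2 N and contact force between pliers and foot below 2 N and contact force between pliers and pliers_rest below 0.1 N and linear speed of pliers below 0.02 m/s); the arm keeps its last pose, push and grip.
It fails at once if a bystander was shifted by more than 25 mm (distance of any of salt_jar, card_stack, candle_tin_a, candle_tin_b, ribbon_spool from where it was at the start of the episode above 0.025 m).
It also fails if it takes over 61 s, if anything falls off the work surface, if the arm or the gripper's body presses on something with over 40 N, if the wrist force passes 120 N, or if a joint passes its speed limit or range.

## Working session

There is one attempt and no reset: what is moved stays moved. The work goes in short steps, each a Python script; the robot and the scene stay as the last script left them, time stands still between calls to the robot, and variables do not carry over. Pictures are saved under pics/ and viewed, at most 10 in all, crops included, and the job is handed in when it is done.

```bash
mkdir -p pics; cat > h.py <<'E'
import numpy as np, cv2
from scipy.spatial.transform import Rotation as R
from cell import r, viewer
def cam(n):
    p=viewer.camera_params(n); a=np.array(p["attitude"],float)
    M=a if a.shape==(3,3) else R.from_quat(a).as_matrix()
    return np.array(p["K"]),np.array(p["xyz"],float),M
def ray(c,at):
    K,o,M=c; d=M@np.linalg.inv(K)@np.array([at[1],at[0],1.]); return o,d/np.linalg.norm(d)
def onz(c,at,z):
    o,d=ray(c,at); return o+d*(z-o[2])/d[2]
def tri(rs):
    A=np.zeros((3,3));b=np.zeros(3)
    for o,d in rs:
        P=np.eye(3)-np.outer(d,d);A+=P;b+=P@o
    x=np.linalg.solve(A,b); return x,[float(np.linalg.norm((np.eye(3)-np.outer(d,d))@(x-o))) for o,d in rs]
def proj(c,X):
    K,o,M=c; p=K@M.T@(np.array(X,float)-o); return p[1]/p[2],p[0]/p[2]
def save(im,n): cv2.imwrite("pics/"+n,cv2.cvtColor(im,cv2.COLOR_RGB2BGR))
def down(yaw): # tool z down, tool y axis at angle yaw from world... 
    y=np.array([np.cos(yaw),np.sin(yaw),0]);z=np.array([0,0,-1.]);x=np.cross(y,z)
    return R.from_matrix(np.c_[x,y,z]).as_quat()
E
python3 - <<'E'
from h import *
np.set_printoptions(precision=3,suppress=True)
a=viewer.snapshot("scene");b=viewer.snapshot("side")
save(a,"scene.png");save(b,"side.png")
print(viewer.camera_params("scene"),viewer.camera_params("side"),viewer.camera_params("wrist"))
print(r.current_eef_rot(), r.grasp_offset, r.current_t())
for q in ["pin","pin_block","pin_hole","pliers","ring_centre","handle_grip","spindle_top","foot"]:
  for n in ["scene","side"]:
    c=cam(n)
    print(q,n,[(np.round(d["at"]),round(d["confidence"],2),np.round(onz(c,d["at"],30))) for d in viewer.find_in(q,n)])
E
```

```text
{'K': array([[523.782,   0.   , 274.265],
       [  0.   , 523.782, 214.99 ],
       [  0.   ,   0.   ,   1.   ]]), 'xyz': array([-132.166, 1252.567, 1254.993]), 'attitude': array([-0.232,  0.871, -0.418,  0.111])} {'K': array([[414.425,   0.   , 276.217],
       [  0.   , 414.425, 212.289],
       [  0.   ,   0.   ,   1.   ]]), 'xyz': array([  350.775, -1027.654,   691.918]), 'attitude': array([ 0.862, -0.11 ,  0.05 , -0.491])} {'K': array([[305.116,   0.   , 279.278],
       [  0.   , 305.116, 214.856],
       [  0.   ,   0.   ,   1.   ]]), 'xyz': array([ 238.916, -444.598,  373.171]), 'attitude': array([ 0.815, -0.565, -0.076,  0.109])}
[ 0.984  0.178 -0.    -0.   ] 154.70000000000002 0.1
pin scene []
pin side [(array([287., 271.]), 0.56, array([ 507., -283.,   30.]))]
pin_block scene [(array([198., 332.]), 0.67, array([ 485., -275.,   30.]))]
pin_block side [(array([298., 270.]), 0.88, array([ 497., -318.,   30.])), (array([186., 229.]), 0.23, array([485., 275.,  30.]))]
pin_hole scene [(array([235., 262.]), 0.57, array([606.,  47.,  30.])), (array([280., 256.]), 0.44, array([513
[... 443 characters left out ...]
., 229.]), 0.71, array([485., 265.,  30.]))]
handle_grip scene [(array([280., 257.]), 0.67, array([506., 247.,  30.])), (array([300., 195.]), 0.55, array([632., 415.,  30.]))]
handle_grip side [(array([173., 267.]), 0.66, array([640., 340.,  30.])), (array([182., 233.]), 0.64, array([506., 303.,  30.]))]
spindle_top scene [(array([235., 265.]), 0.7, array([598.,  42.,  30.]))]
spindle_top side [(array([224., 282.]), 0.56, array([602., -18.,  30.]))]
foot scene [(array([281., 254.]), 0.71, array([514., 253.,  30.])), (array([238., 262.]), 0.65, array([600.,  60.,  30.]))]
foot side [(array([219., 280.]), 0.86, array([606.,  14.,  30.])), (array([233., 216.]), 0.44, array([406., -14.,  30.]))]
```

View pics/scene.png

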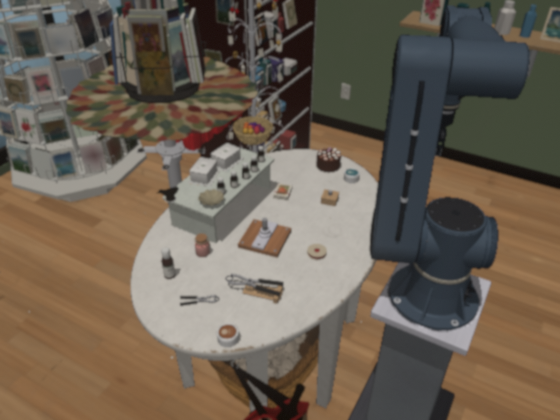

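View pics/side.png

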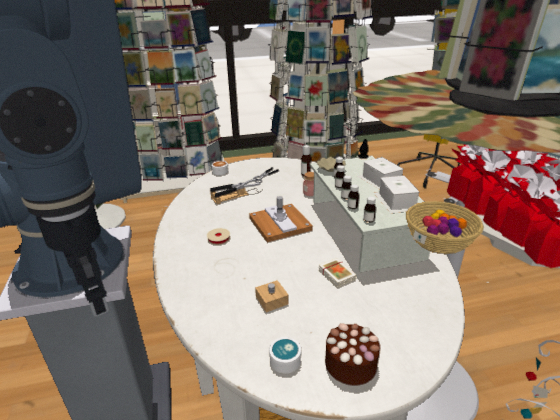

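The scene view shows the foot at about (237,265), the large pliers on their rest at (285,255) and a smaller look-alike pair at (299,200). The side view shows the pin in its block at (290,271). Next I'll take wrist close-ups.

```bash
cat >> h.py <<'E'
# wrist camera in tool frame, from start pose
def tcp(): return np.array(r.current_eef_pos(),float),R.from_quat(r.current_eef_rot()).as_matrix()
def look(target,yaw,z,off=(0,0)):
    "tcp pose (tool down) for which the optical axis passes target"
    p,T=tcp();K,o,M=cam("wrist");oc=T.T@(o-p);f=T.T@M[:,2]
    q=down(yaw);T2=R.from_quat(q).as_matrix();co=T2@oc;d=T2@f
    cz=z+co[2];c=np.array(target,float)-d*(target[2]-cz)/d[2]
    pos=c-co;pos[2]=z
    return pos+np.r_[off,0],q
E
cat > m.py <<'E'
from h import *
import pickle
np.set_printoptions(precision=1,suppress=True)
D={}
for n,t,yaw,z,qs in [("pin",[490,-300,35],-np.pi/2,330,["pin","pin_block"]),("foot",[600,25,40],-np.pi/2,380,["pin_hole","spindle_top","foot"]),("pl",[505,255,31],-np.pi/2,370,["pliers","ring_centre","handle_grip"])]:
  for k,off in enumerate([(0,-40),(0,40)]):
    pos,q=look(t,yaw,z,off)
    r.move_to(pos,q)
    c=cam("wrist");im=viewer.snapshot("wrist")
    D[n,k]=(c,im)
    for s in qs:
        f=viewer.trace(s,"wrist");D[n,k,s]=f
        print(n,k,s,[(np.round(d["at"]),round(d["confidence"],2),int(d["mask"].sum()),onz(c,d["at"],31)) for d in f])
  print(r.current_t())
pickle.dump(D,open("D.pkl","wb"))
crop=lambda k:D[k][1][60:360,80:480]
save(np.vstack([np.hstack([crop(("pin",0)),crop(("foot",0))]),np.hstack([crop(("foot",1)),crop(("pl",0))])]),"m1.png")
save(np.hstack([cv2.resize(D["pl",k][1],(400,300)) for k in (0,1)]),"m2.png")
E
python3 m.py
```

```text
pin 0 pin [(array([198., 225.]), 0.77, 337, array([ 504.4, -291.4,   31. ]))]
pin 0 pin_block [(array([191., 231.]), 0.58, 4493, array([ 510.6, -297.5,   31. ]))]
pin 1 pin [(array([196., 317.]), 0.87, 322, array([ 505.8, -293.1,   31. ])), (array([  9., 249.]), 0.44, 1227, array([ 652.9, -235.9,   31. ]))]
pin 1 pin_block [(array([187., 315.]), 0.81, 4362, array([ 514.1, -291.2,   31. ]))]
2.9417
foot 0 pin_hole [(array([198., 244.]), 0.87, 4870, array([616.1,  21. ,  31. ]))]
foot 0 spindle_top [(array([196., 232.]), 0.94, 17978, array([618.2,  33.6,  31. ]))]
foot 0 foot [(array([195., 233.]), 0.62, 17928, array([619. ,  32.9,  31. ]))]
foot 1 pin_hole [(array([198., 308.]), 0.83, 4914, array([615.7,  34.4,  31. ]))]
foot 1 spindle_top [(array([197., 307.]), 0.75, 17875, array([617.1,  35.6,  31. ])), (array([264.,  98.]), 0.7, 2281, array([539.7, 269.2,  31. ]))]
foot 1 foot [(array([195., 307.]), 0.82, 18024, array([619.8,  35.5,  31. ]))]
9.4667
pl 0 pliers [(array([208., 230.]), 0.96, 3864, array([512.8, 266.5,  31. ])), (array([ 69., 101.]), 0.58, 2219, array([645.1, 379.8,  31. ]))]
pl 0 ring_centre [(array([203., 230.]), 0.87, 3878, array([518.3, 266. ,  31. ])), (array([ 69., 105.]), 0.74, 2050, array([645. , 376.1,  31. ]))]
pl 0 handle_grip [(array([209., 229.]), 0.72, 3411, array([511.4, 267.5,  31. ])), (array([ 72., 105.]), 0.65, 2131, array([642.4, 376.9,  31. ]))]
pl 1 pliers [(array([202., 304.]), 0.77, 3602, array([519.4, 269.5,  31. ])), (array([ 70., 183.]), 0.74, 1864, array([644. , 384.4,  31. ])), (array([116., 518.]), 0.29, 4271, array([603.3,  66.2,  31. ]))]
pl 1 ring_centre [(array([200., 307.]), 0.95, 3393, array([521.4, 266.8,  31. ]))]
pl 1 handle_grip [(array([205., 307.]), 0.69, 3150, array([515.3, 266.5,  31. ])), (array([ 73., 185.]), 0.65, 1838, array([641.1, 383. ,  31. ]))]
11.025
```

View pics/m1.png

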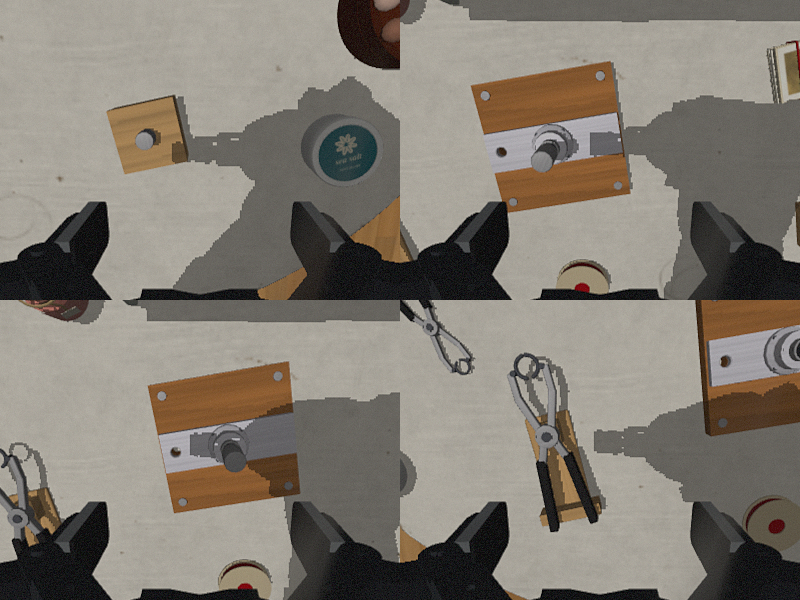

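Montage 1 shows the pin head at crop (139,145) and the foot hole at (152,502) in the first view and (452,176) in the second. The spindle top leans to (160,543) and (461,235). The pliers have their ring at (367,527) and pivot at (437,547). Next I'll enlarge these patches for exact pixels.

```bash
python3 - <<'E'
from h import *
import pickle
D=pickle.load(open("D.pkl","rb"))
np.set_printoptions(precision=1,suppress=True)
L=[("pin",0,(200,225)),("pin",1,(198,317)),("foot",0,(212,182)),("foot",1,(212,256)),("foot",0,(218,226)),("foot",1,(218,313))]
# pliers: ring & pivot in view 0 ; view 1 shifted by parallax
c0,c1=D["pl",0][0],D["pl",1][0]
for a in [(127,207),(197,227)]:
    X=onz(c0,a,31); b=proj(c1,X); L+= [("pl",0,a),("pl",1,tuple(np.round(b).astype(int)))]
tiles=[]
for n,k,(y,x) in L:
    p=D[n,k][1][y-25:y+25,x-25:x+25]; t=cv2.resize(p,(200,200),interpolation=cv2.INTER_CUBIC)
    t=cv2.convertScaleAbs(t,alpha=1.3)
    for g in range(0,200,40): cv2.line(t,(g,0),(g,4),(255,0,0),1);cv2.line(t,(0,g),(4,g),(255,0,0),1)
    tiles.append(t);print(n,k,y,x)
while len(tiles)<12: tiles.append(np.zeros((200,200,3),np.uint8))
save(np.vstack([np.hstack(tiles[i:i+4]) for i in (0,4,8)]),"m3.png")
for n,s in [("pin","pin"),("pin","pin_block"),("foot","pin_hole"),("foot","spindle_top")]:
    print(s,tri([ray(D[n,k][0],D[n,k,s][0]["at"]) for k in (0,1)]))
E
```

```text
pin 0 200 225
pin 1 198 317
foot 0 212 182
foot 1 212 256
foot 0 218 226
foot 1 218 313
pl 0 127 207
pl 1 127 290
pl 0 197 227
pl 1 197 305
pin (array([ 506.2, -292.4,   36.6]), [0.6892623619830723, 0.6892623619829863])
pin_block (array([ 508.3, -293.9,    8.6]), [1.8587069447354563, 1.8587069447353444])
pin_hole (array([602.5,  28.4, -31.7]), [0.24696747222427198, 0.24696747222436025])
spindle_top (array([616. ,  34.9,  22.9]), [0.5350036969395692, 0.5350036969398959])
```

View pics/m3.png

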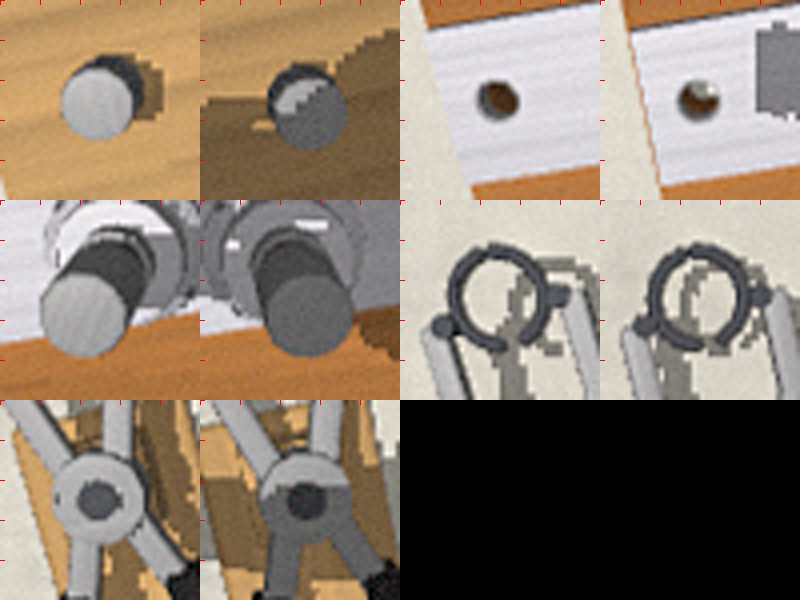

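The tiles give clear centres for the pin head top, hole mouth, spindle top, ring and pivot in both views. I'll triangulate them now.

```bash
python3 - <<'E'
from h import *
import pickle
D=pickle.load(open("D.pkl","rb"))
np.set_printoptions(precision=1,suppress=True)
P={"pin":("pin",(200.4,223.9),(201.1,318.9),48),"hole":("foot",(211.6,181.1),(211.6,255.1),26),"spin":("foot",(221.6,221.6),(221.4,314.9),96),"ring":("pl",(125.6,206.6),(125.7,289.4),31),"piv":("pl",(196.4,226.1),(196.9,306.1),36)}
O={}
for k,(n,a,b,z) in P.items():
    cs=[D[n,i][0] for i in (0,1)]
    x,e=tri([ray(cs[0],a),ray(cs[1],b)])
    O[k]=(onz(cs[0],a,z)+onz(cs[1],b,z))/2
    print(k,x,np.round(e,2),onz(cs[0],a,z),onz(cs[1],b,z))
v=O["hole"]-O["spin"];print("hole-spin",np.hypot(*v[:2]),np.degrees(np.arctan2(v[1],v[0]))-90)
v=O["ring"]-O["piv"];print("ring-piv",np.hypot(*v[:2]),np.degrees(np.arctan2(v[1],v[0])))
print(cam("wrist"))
pickle.dump(O,open("O.pkl","wb"))
E
```

```text
pin [ 505.  -293.2   45.9] [0.1 0.1] [ 505.6 -293.6   48. ] [ 505.4 -293.    48. ]
hole [599.3  91.6  23.9] [0.1 0.1] [599.7  90.9  26. ] [599.9  91.4  26. ]
spin [608.5  33.9  93.6] [0.2 0.2] [609.   33.5  96. ] [609.4  34.2  96. ]
ring [594.7 285.7  30.2] [0.1 0.1] [594.8 285.5  31. ] [594.5 285.7  31. ]
piv [526.  268.6  38.1] [0.2 0.2] [525.8 268.9  36. ] [525.4 268.4  36. ]
hole-spin 58.09563778556885 9.26704804492752
ring-piv 71.11573199065879 13.816832480175261
(array([[305.1,   0. , 279.3],
       [  0. , 305.1, 214.9],
       [  0. ,   0. ,   1. ]]), array([589. , 293.9, 339. ]), array([[-0. , -1. , -0.3],
       [-1. ,  0. ,  0. ],
       [ 0. ,  0.3, -1. ]]))
```

```bash
python3 - <<'E'
from h import *
import pickle
O=pickle.load(open("O.pkl","rb"));np.set_printoptions(precision=2,suppress=True)
yaw=np.radians(9.27);q=down(yaw);p=O["pin"][:2]
r.move_to([*p,290],q)
r.movel([*p,206],v=120)
save(viewer.snapshot("wrist")[120:420],"g0.png")
r.gripper_close(40);r.wait(.2)
print(r.current_finger_gap(),r.current_finger_force(),r.current_contact_force(),r.current_t())
r.movel([*p,250],v=80)
print(r.current_finger_gap(),r.current_contact_force(),r.current_eef_pos())
im=viewer.snapshot("wrist");save(im,"g1.png")
save(np.hstack([cv2.resize(cv2.imread("pics/g0.png")[:,:,::-1],(400,300)),im[120:420,80:480]]),"g.png")
print(r.current_t())
E
```

```text
12.83495643856807 38.94026041030884 [-3.72 -0.22  4.74] 15.7167
13.111077174540236 [-0.18 -0.33 -0.88] [ 505.42 -293.22  249.72]
16.4667
```

View pics/g.png

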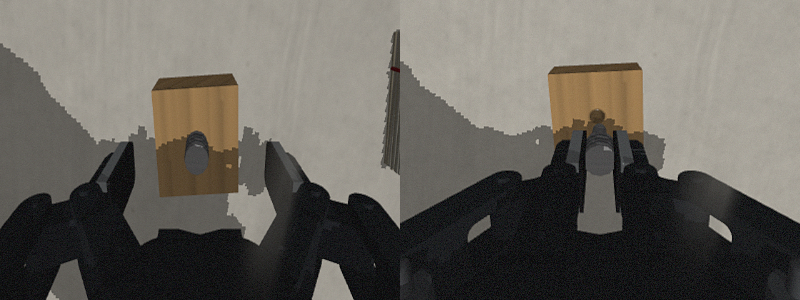

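Left: the open fingers straddle the pin. Right: the lifted pin sits between the pads at about (150,600), with the empty block hole at (116,597). I'll enlarge this to check the pin's tilt and offset.

```bash
python3 - <<'E'
from h import *
im=cv2.imread("pics/g1.png")[215:315,230:330,::-1]
t=cv2.convertScaleAbs(cv2.resize(im,(600,600),interpolation=cv2.INTER_CUBIC),alpha=1.8,beta=20)
c=cam("wrist");p,T=tcp()
for h in [127,136,145,155,163,169]: # axis points in tool frame along the fingers
    print(h,np.round(proj(c,p+T@[0,0,h]),1),np.round(proj(c,p+T@[11,0,h]),1))
print(np.round(proj(c,[505.5,-293.3,30]),1))
save(t,"g2.png")
E
```

```text
127 [322.5 276. ] [295.2 275.9]
136 [308.5 276.2] [282.9 276.1]
145 [296.5 276.4] [272.3 276.3]
155 [284.9 276.6] [262.2 276.5]
163 [276.7 276.7] [255.1 276.7]
169 [271.1 276.8] [250.3 276.8]
[237.4 277.8]
```

View pics/g2.png

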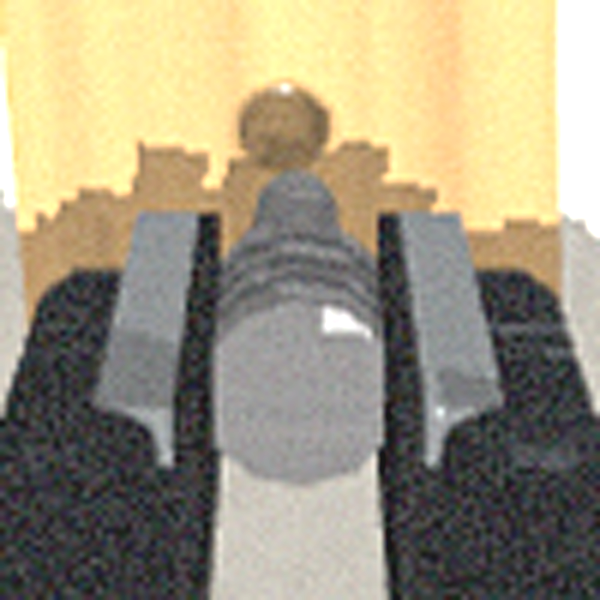

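The pin is upright in the pads. The pads' mid-line is at tile column 299, about 1.3 mm off the calibration's tool axis, so the camera has a bias. The block hole is at tile (283,120). I'll hover over the foot's hole and measure tip against hole in one image, which cancels that bias.

```bash
python3 - <<'E'
from h import *
q=down(np.radians(9.27))
r.movel([505.4,-293.2,330],v=250)
r.move_to([597.9,90.9,330],q)
r.movel([597.9,90.9,244],v=150)
c=cam("wrist");p,T=tcp();im=viewer.snapshot("wrist")
print(p,r.current_finger_gap(),r.current_contact_force(),r.current_t())
for h in (158,200,218): print(h,np.round(proj(c,p+T@[0,0,h]),1),np.round(proj(c,p+T@[5,0,h]),1),np.round(proj(c,p+T@[0,5,h]),1))
save(im,"h1.png")
t=cv2.convertScaleAbs(cv2.resize(im[215:315,230:330],(600,600),interpolation=cv2.INTER_CUBIC),alpha=1.6,beta=20)
save(t,"h2.png")
E
```

```text
[598.23415979  90.57213267 244.85417492] 12.776302099584566 [ 0.9317766  -0.09960031 -0.054156  ] 19.175
158 [281.7 276.6] [271.7 276.6] [281.7 287.5]
200 [248.  277.2] [240.  277.2] [248.  285.7]
218 [237.8 277.4] [230.5 277.4] [237.8 285.1]
```

View pics/h2.png

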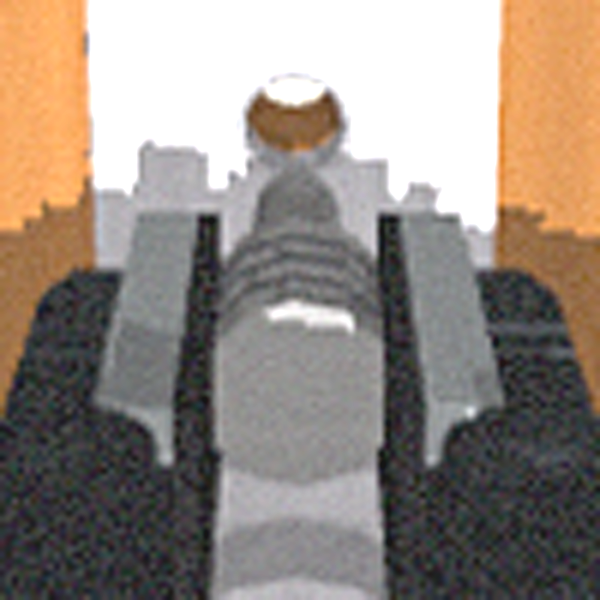

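The hole centre is at tile (295,119) and the pin axis at column 299. That puts the hole about −0.4 mm in tool y and +0.8 mm in tool x from the pin. I'll correct that and go down while watching the force.

```bash
python3 - <<'E'
from h import *
np.set_printoptions(precision=2,suppress=True)
p,T=tcp();print(p)
t=np.array([598.23,90.57,0])+T@[.8,-.4,0]
r.movel([t[0],t[1],229],v=80);r.wait(.15);p,_=tcp();print(p,r.current_contact_force())
t+=[t[0]-p[0],t[1]-p[1],0] # remove the standing offset
ok=True
for z in [224,221,218,214,210,207,205,204,203]:
    r.movel([t[0],t[1],z],v=60);f=np.array(r.current_contact_force());p,_=tcp()
    print(z,p,f)
    if abs(f[2])>12 or np.hypot(*f[:2])>12: ok=False;break
print(ok,r.current_t())
E
```

```text
[598.37  90.72 245.15]
[597.87  91.34 229.48] [-1.12 -0.02 -1.34]
224 [597.38  91.21 223.65] [-0.21 -0.45 -0.45]
221 [597.47  91.23 220.8 ] [-0.31  0.51  0.32]
218 [597.45  91.24 217.77] [-0.48 -1.11 -0.14]
214 [597.4   91.23 213.69] [-0.7   0.85 -0.58]
210 [597.41  91.22 209.66] [-0.89 -0.65  0.66]
207 [597.47  91.23 206.83] [-0.05  0.14 -0.42]
205 [597.48  91.25 204.89] [-0.22  0.62 -0.63]
204 [597.52  91.23 203.96] [-0.32 -0.78 -0.85]
203 [597.51  91.23 202.95] [-0.13 -0.05 -0.77]
True 21.9167
```

```bash
python3 - <<'E'
from h import *
np.set_printoptions(precision=2,suppress=True)
r.open_jaws();r.wait(.2);p,T=tcp()
print(r.current_finger_gap(),r.current_finger_force())
r.movel([p[0],p[1],300],v=180)
c=cam("wrist");im=viewer.snapshot("wrist");f=viewer.trace("pin","wrist");save(im,"p1.png")
print("pin",[(np.round(d["at"],1),round(d["confidence"],2),int(d["mask"].sum()),onz(c,d["at"],40)) for d in f], "expected px",proj(c,[p[0],p[1],44]),r.current_t())
q=down(np.radians(-76.2));g=np.array([475.4,258.15])
r.move_to([*g,290],q);r.movel([*g,200],v=150)
c=cam("wrist");im2=viewer.snapshot("wrist");save(im2,"p2.png")
p,T=tcp();print("exp pivot px",proj(c,p+T@[50,0,p[2]-36]))
r.movel([*g,184],v=60);r.wait(.15);p,T=tcp();print(p,r.current_contact_force())
r.gripper_close(80);r.wait(.3);p,T=tcp()
print(p,r.current_finger_gap(),r.current_finger_force(),r.current_contact_force())
r.movel([p[0],p[1],p[2]+20],v=50);r.wait(.2);p,T=tcp()
print(p,r.current_finger_gap(),r.current_contact_force(),r.current_moment(),r.current_t())
im3=viewer.snapshot("wrist");save(im3,"p3.png")
save(np.vstack([np.hstack([im[120:420,80:480],im2[0:300,80:480]]),np.hstack([im3[0:300,80:480],np.zeros((300,400,3),np.uint8)])]),"m4.png")
E
```

```text
85.09477181980118 0.0
pin [(array([217., 280.]), 0.96, 389, array([598.44,  93.93,  40.  ]))] expected px (np.float64(221.55823802947103), np.float64(278.2923221556923)) 23.6083
exp pivot px (np.float64(173.00134090661834), np.float64(278.6012438614912))
[475.48 258.21 184.15] [-0.57  0.64 -0.39]
[475.43 258.2  185.04] 27.93978515890901 78.34507143124938 [-5.8  -3.54 18.7 ]
[475.31 258.15 204.72] 27.25486910794305 [ 0.45  0.73 -1.94] [0.05 0.07 0.  ] 30.3167
```

View pics/m4.png

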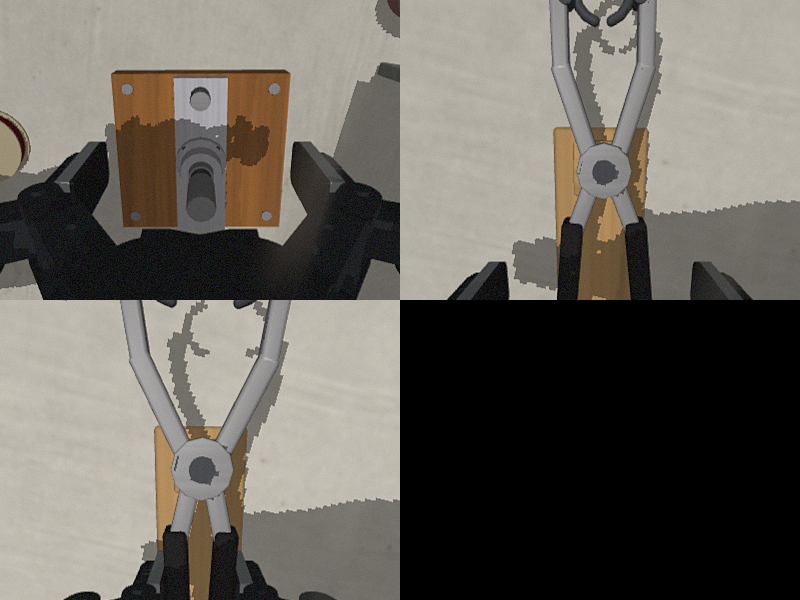

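Top left: the pin sits seated in the plate at (98,200). Bottom left: the pliers are gripped and squeezed, with the jaws spread, the pivot at (469,202) and the midline straight up. Next I'll measure the held pliers in the tool frame.

```bash
python3 - <<'E'
from h import *
np.set_printoptions(precision=2,suppress=True)
f=viewer.trace("pliers","wrist");m=f[0]["mask"];print([d["confidence"] for d in f],m.sum())
c=cam("wrist");p,T=tcp();K,o,M=c;print(p)
def tool(at,h): # pixel -> tool frame at depth h
    X=onz(c,at,p[2]-h);return T.T@(X-p)
for row in (8,25,40,60,80,100,120,169,200,225):
    cols=np.flatnonzero(m[row]); l,rr=cols.min(),cols.max()
    a,b=tool((row,l),154),tool((row,rr),154);print(row,l,rr,(a+b)[:2]/2,(b-a)[1])
for bz in (0,2): print("pivot top",tool((169.5,281.7),149+bz))
E
```

```text
[0.77] 16911
[475.37 258.18 204.83]
8 202 368 [109.69   2.28] 58.475793490046016
25 205 364 [104.39   2.12] 56.73666989983578
40 207 362 [99.59  2.14] 55.94990909726981
60 209 358 [93.02  1.8 ] 54.627596269403355
80 219 349 [86.23  2.01] 48.421159191009274
100 228 339 [79.23  1.85] 42.013649119804114
120 237 328 [72.    1.48] 35.01046886327684
169 252 312 [53.23  1.33] 24.05375575856673
200 257 305 [40.51  0.94] 19.768479920998168
225 247 310 [29.75 -0.1 ] 26.5303020351552
pivot top [ 53.62   1.17 148.98]
pivot top [ 53.38   1.18 150.98]
```

```bash
cat >> h.py <<'E'
OFF=np.array([121.,1.1,154.])
def ringpose(x,y,z,a=0.):
    q=down(a-np.pi/2);return np.array([x,y,z])-R.from_quat(q).as_matrix()@OFF,q
E
python3 - <<'E'
from h import *
np.set_printoptions(precision=2,suppress=True)
p,T=tcp()
r.movel([p[0],p[1],292],v=150)
pos,q=ringpose(606.95,35.2,122)
r.move_to(pos,q);r.wait(.25);p,T=tcp();print(pos,p,T@OFF+p,r.current_finger_gap(),r.current_contact_force(),r.current_t())
X=T@OFF+p
tiles=[]
for n in ("side","scene"):
    im=viewer.snapshot(n);save(im,f"v_{n}.png");c=cam(n)
    for nm,P in [("top",[606.95,35.2,96]),("ring",X),("grv",[606.95,35.2,60])]: print(n,nm,np.round(proj(c,P),1))
    y,x=[int(v) for v in proj(c,[590,35,90])]
    t=cv2.resize(im[y-30:y+30,x-40:x+40],(400,300),interpolation=cv2.INTER_CUBIC);print(y-30,x-40);tiles.append(t)
im=viewer.snapshot("wrist");save(im,"v_w.png")
tiles+=[im[0:300,80:480],cv2.resize(cv2.imread("pics/p1.png")[300:360,240:320,::-1],(400,300),interpolation=cv2.INTER_CUBIC)]
save(np.vstack([np.hstack(tiles[:2]),np.hstack(tiles[2:])]),"m5.png")
E
```

```text
[485.95  36.3  276.  ] [486.07  37.18 275.95] [607.07  36.29 121.95] 26.85040292103196 [ 0.52 -0.06 -1.95] 32.2917
side top [196.3 278.5]
side ring [188.4 278.3]
side grv [206.7 278.7]
168 233
scene top [219.  263.8]
scene ring [213.4 263.5]
scene grv [226.9 263.9]
191 228
```

View pics/m5.png

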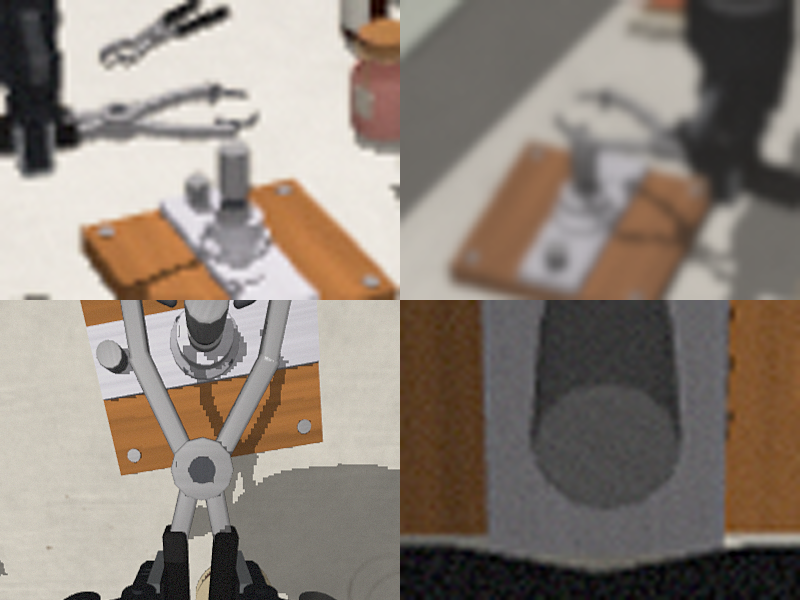

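Side tile: the spread ring sits over the spindle top. The ring is centred near (236,108) and the spindle top is at (233,148). The pliers are level. The wrist tile shows the spindle at column 205, on the jaw midline. The old view gives the spindle top at tile (606,447). Now a numeric check.

```bash
python3 - <<'E'
from h import *
np.set_printoptions(precision=2,suppress=True)
p,T=tcp();K,o,M=cam("wrist");print(p,T@OFF+p)
oc=T.T@(o-p);Mc=T.T@M
b=np.array([2.2,1.3,2.])
T2=R.from_quat(down(np.radians(9.27))).as_matrix();p2=np.array([597.5,91.2,300.2])
for bb in (np.zeros(3),-b*[1,1,1]):
    c2=(K,p2+T2@(oc+bb),T2@Mc)
    print("spin from p1",onz(c2,(329,280.8),96))
c=(K,o,M)
for row,col,h in [(20,285,216),(20,285,200),(45,285,228)]:
    print(T.T@(onz(c,(row,col-.0),p[2]-h)-p))
f=viewer.trace("pliers","wrist")[0]["mask"]
for row in (8,25,40): 
    k=np.flatnonzero(f[row]);print(row,k.min(),k.max())
# spindle edges along rows, between the jaws
g=cv2.cvtColor(cv2.imread("pics/v_w.png"),cv2.COLOR_BGR2GRAY)
for row in (5,12,20,30): print(row,"".join("%4d"%v for v in g[row,255:315:2]))
E
```

```text
[486.    36.75 275.97] [607.    35.76 121.97]
spin from p1 [607.51  35.21  96.  ]
spin from p1 [606.82  31.41  96.  ]
[125.4   3.  216. ]
[120.4    2.73 200.  ]
[116.33   3.26 228.  ]
8 202 368
25 205 366
40 207 362
5   62 123 113 117 112  94 166 167 166 173 170 171 169 167 163 162 165 166 164 158 156 156 157 158 154 156 127 209 212 193
12  212 214 218 184 198  78  72 147 175 171 173 170 171 165 163 172 170 164 158 160 166 163 157 149 141  53  98 211 204 202
20  131 117 215 211 212 207  57  69  69  69  76 131 158 162 163 165 155 157 155 153 121  76  53  56  56  70 131 123 134 157
30  173 220 133 218 214 218 185  41  58  63  68  53  65  61  58  56  58  64  60  62  58  56  63  54  95 129 123 121 121 114
```

```bash
sed -i 's/OFF=np.array(.*/OFF=np.array([121.8,1.1,154.])/' h.py; cat > d.py <<'E'
from h import *
np.set_printoptions(precision=2,suppress=True)
tgt=np.array([606.9,35.1])
pos,q=ringpose(*tgt,112)
r.movel(pos,v=40);r.wait(.4);p,_=tcp();pos[:2]+=pos[:2]-p[:2]
r.movel([pos[0],pos[1],pos[2]],v=20);r.wait(.3)
f0=np.array(r.current_contact_force());print(tcp()[0],f0)
for z in [104,98,93,88,82,76,70,65,60.5]:
    r.movel([pos[0],pos[1],z+154],v=40);r.wait(.1)
    p,T=tcp();f=np.mean([np.array(r.current_contact_force()) for _ in range(3)],0)
    print(z,p+T@OFF,f-f0,np.array(r.current_moment()))
    if np.linalg.norm(f-f0)>5: print("contact");break
print(r.current_finger_gap(),r.current_t())
E
python3 d.py
```

```text
[485.06  36.2  265.99] [ 0.11 -0.69 -1.79]
104 [606.85  35.08 103.96] [ 0.31  1.07 -0.6 ] [-0.01  0.07 -0.06]
98 [606.83  35.1   97.96] [ 0.16  0.17 -0.95] [-0.02  0.09 -0.04]
93 [606.85  35.07  92.98] [-0.76  0.7  -0.57] [0.03 0.13 0.  ]
88 [606.83  35.12  87.95] [0.38 1.06 0.15] [-0.04 -0.   -0.01]
82 [606.85  35.09  81.96] [0.42 0.97 0.16] [-0.05  0.09 -0.03]
76 [606.87  35.08  75.98] [ 0.44  0.84 -0.4 ] [ 0.03  0.1  -0.  ]
70 [606.82  35.08  69.95] [0.29 1.49 0.2 ] [ 0.02  0.05 -0.01]
65 [606.84  35.09  64.97] [ 0.49  0.09 -0.98] [-0.01  0.03  0.05]
60.5 [606.83  35.07  60.44] [ 0.35  1.34 -0.08] [0.02 0.12 0.04]
27.061912015259797 37.375
```

The descent made no contact. One last look before handing in.

```bash
python3 - <<'E'
from h import *
np.set_printoptions(precision=2,suppress=True)
a=viewer.snapshot("side");w=viewer.snapshot("wrist");s=viewer.snapshot("scene")
t=[cv2.resize(a[175:235,233:313],(400,300),interpolation=cv2.INTER_CUBIC),cv2.resize(s[195:255,228:308],(400,300),interpolation=cv2.INTER_CUBIC),w[0:300,80:480],cv2.resize(w[0:120,200:360],(400,300),interpolation=cv2.INTER_CUBIC)]
save(np.vstack([np.hstack(t[:2]),np.hstack(t[2:])]),"m6.png")
print(proj(cam("side"),[606.9,35.1,60]),proj(cam("side"),[606.9,35.1,96]),tcp()[0],r.current_contact_force(),r.current_t())
E
```

```text
(np.float64(206.6804088182833), np.float64(278.6965706679578)) (np.float64(196.29956981530182), np.float64(278.4805157562154)) [485.1   36.2  214.57] [-0.35 -0.7  -0.93] 37.525
```

View pics/m6.png

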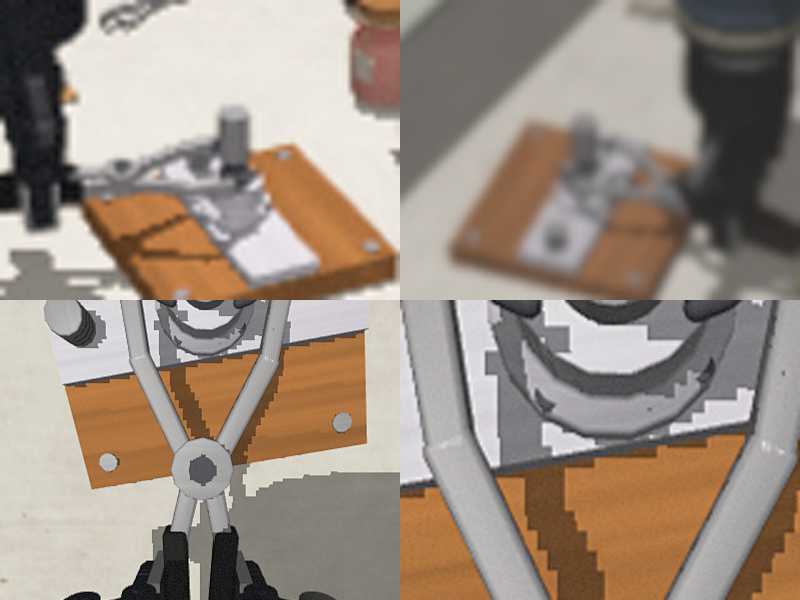

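The side tile shows the ring level at the groove, near (235,180). In the wrist tile the spindle lies on the jaw midline and the pin is still seated. Handing in now.

```bash
python3 -c "
from h import *
print(r.job_done(),r.current_t())"
```

```text
the job is handed in; nothing more can be done
the job is handed in; nothing more can be done
```

The job is handed in at about 38 s of the 61 s limit, with the pin seated and released, and the squeezed ring held level round the spindle at groove height with no contact felt on the way down; the verdict was not shown.

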